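Clamp a circuit module in the board vise with the ratchet knob

TASK

Lay the circuit module flat on the middle of the bed of the blue board vise, between the sliding jaw and the stop, with its long side along the jaw. Then turn the black ratchet knob clockwise (seen from above) until the jaw has the module clamped against the stop and the ratchet slips: let it slip about 20 to 40 degrees so it has surely reached its set torque, never more than 50 degrees in all, then let go of everything. Do not disturb the meter, the orange spool or the screwdriver.

Things in the scene. Friction and masses are not known exactly. Their poses are not given: they have to be found in the camera images.
- vise: Blue board vise, fixed. Base plate 100 mm (own x) by 235 mm (own y), 25 mm high. Origin at bench height under the clamping place; z up; own +y points to the knob. Gear housing at own y 97 to 157 mm, 60 mm high. An aluminium stop bar (90 x 14 x 18 mm) lies across the bed on the -y side; its clamping face was left anywhere from own y -30 to -48 mm and is not measured.
- bed (a point): Centre of the clamping place on the top of the vise's flat bed, 25 mm above the bench; axes as the vise. The module lies on this surface.
- jaw: Aluminium sliding jaw: bar 90 mm (own x) by 14 by 18 mm high. Origin at the foot of its clamping face, middle of its width, at bed height; axes as the vise. Fully open at the start, at the vise's own y = +40 mm. It closes along own -y, 9 mm per radian of dial rotation, 34 mm at most, stays where left, and presses about 24 N while the ratchet slips, about 17 N once let go.
- dial (a point): Centre of the top of the white dial disc (64 mm across) under the knob, 86 mm above the bench, on the knob axis; z up, own x points to the red line on the disc. The dial is geared to the jaw: it turns with the knob, and stands still while the ratchet slips.
- knob_grip (a point): Grip point on the vertical axis of the black round ratchet knob, 118 mm above the bench, vise own y = 115 mm. Knob 40 mm diameter, from 100 to 132 mm high, gripped at any yaw with 30 N or more. Clockwise from above closes the jaw: about 0.16 N m while it runs free, rising to a steady 0.38 N m as the ratchet slips; under that load it winds up 0.13 rad on a spring. 1.1 to 3.2 rad to clamping: regrasp.
- knob_mark (a point): Outer end of the red line on the knob's top, 18 mm from the axis, 132 mm above the bench; own x points outward along the line. At the start it stands exactly over the dial's red line; the angle by which it is clockwise ahead of that line is how far the ratchet has slipped.
- module: Circuit module, 70 to 130 g: aluminium carrier 80 mm (own x) by 60 mm (own y) by 8 mm, green board on it, in its middle a black heat sink 26 mm (own x) by 36 mm (own y), 8 to 40 mm above the underside, to pick it up by. Other parts reach 16 mm. Origin: centre of underside, z up. In the vise its own x lies along the vise's own x, either way round.
- meter: Bystander: blue handheld multimeter lying on its back, 150 x 76 x 34 mm, origin centre of the underside.
- spool: Bystander: orange wire spool, 56 mm diameter, 42 mm high, standing, origin centre of the underside.
- driver: Bystander: screwdriver 170 mm long lying on the bench along its own x, thickness about 30 mm, origin under its middle.

How it is judged:
On the way, in this order (a step that is already met when the one before it is completed fails the run):
1. the module lies flat on the vise bed between jaw and stop, let go, before the ratchet has slipped (z of module in the frame of vise between 0.022 and 0.028 m and angle between module's own z axis and vertical below 0.06 rad and horizontal distance between module and vise below 0.032 m and angle between the x axis of module and the x axis of vise, either way round below 0.25 rad and contact force between the fingers and module below 0.2 N and y of knob_mark in the frame of dial above -0.003 m), for 0.2 s.
2. the ratchet has slipped by at least 0.2 rad with the module clamped (y of knob_mark in the frame of dial below -0.0036 m and contact force between module and jaw above 8 N), for 0.1 s.
At the end, for the whole second after the job is handed in: Module flat on the vise bed (height within 3 mm, tilt and alignment with the vise within 0.06 rad, at most 35 mm from the vise origin), at rest, jaw pressing on it with over 8 N; knob mark 0.2 to 1.15 rad clockwise past the dial's; bystanders moved under 15 mm (all of step 2 and z of module in the frame of vise between 0.022 and 0.028 m and angle between module's own z axis and vertical below 0.06 rad and angle between the x axis of module and the x axis of vise, either way round below 0.06 rad and horizontal distance between module and vise below 0.035 m and linear speed of module below 0.01 m/s); the robot touches nothing.
It fails at once if the ratchet is turned on past its slip by more than 1.15 rad (66 degrees) (x of knob_mark in the frame of dial below 0.00735 m).
It fails at once if the meter is moved more than 15 mm (distance of meter from where it was at the start of the episode above 0.015 m).
It fails at once if the spool is moved more than 15 mm (distance of spool from where it was at the start of the episode above 0.015 m).
It fails at once if the screwdriver is moved more than 15 mm (distance of driver from where it was at the start of the episode above 0.015 m).
It also fails if it takes over 72 s, if anything falls off the work surface, if the arm or the gripper's body presses on something with over 40 N, if the wrist force passes 120 N, or if a joint passes its speed limit or range.

ROBOT

A 6-joint arm with a two-finger parallel gripper is mounted at the origin on the work surface. World frame = base frame: x ahead of the robot, y to its left, z up, the work surface at z = 0. Lengths are in m, angles in rad, forces in N, time in s.
With the tool pointing down it reaches from about 0.35 to 0.975 m from the base axis. Payload 7.1 kg.
Tool frame: the origin (TCP) lies midway between the tips of the shut fingers; the grasp point (between the pads) lies 19 mm behind it; z points along the fingers, x is the direction in which the jaws open and shut, and the axes are right-handed (so a half turn about z gives the same grasp; the last joint's range is limited). The gripper opens to 88 mm and grips with 3 to 60 N. Pads are 20 mm wide; open, the fingers measure 115 mm over their backs; the gripper's body (75 mm by 178 mm) begins 61 mm behind the grasp point.
Start: joints at [-1.266, 0.423, 1.63, -0, 1.089, -0.019], TCP at [0.199, -0.592, 0.223] pointing down, gripper open.
Joint ranges: [-3, 3], [-0.9, 2.11], [0.09, 2.58], [-1.31, 4.45], [0.11, 2.69], [-2.54, 2.54]. Speed limits (rad/s): [2.39, 2.39, 3.01, 3.14, 3.14, 3.14].

INTERFACE

Orientations are given as a unit quaternion [w, x, y, z].
In Python, from station import move_pose, movel, movej, command_gripper, wait, inverse_kinematics, read_camera, camera_info, MotionError, job_done, get_time, get_joint_pos, get_qvel, get_effort, get_tcp_pos, get_ee_rot, get_ft_force, get_ft_torque, get_grip_width gives the robot as it stands. Calls block until the motion is done:
- move_pose(position, orientation): joint-space move of the TCP to a pose.
- movel(position, frame=None, v=0.15, until_force=None): straight line of the TCP; frame=None keeps the orientation; v is the mean speed in m/s. With until_force (N) it stops when the force on the tool has changed by that much, and returns True; else False.
- movej(angles): joint-space move.
- command_gripper(opening): opening from 0.0 (shut) to 1.0 (fully open); the grip force is fixed at half the most; returns when the fingers have stopped.
- wait(seconds).
- inverse_kinematics(position, orientation): joint angles nearest the present ones, or None.
- read_camera(name): name is "scene" or "side" or "wrist"; returns the picture (400x640x3 uint8, red, green, blue); there is no depth.
- camera_info(name): a dict with "intrinsics" (3x3 intrinsics, pixels), "T" (4x4, takes a point from camera to world coordinates); the wrist camera has in their place "tool_from_camera" (4x4, takes a point from camera to tool coordinates, whose origin is the TCP and whose axes are the tool frame's). Camera axes: x right, y up, looking along -z (the intrinsics and any distortion apply to the point x, -y, -z); pixel columns grow to the right and rows downward; lengths in m; the calibration is good to about 2 mm. A picture is of the moment at which its call begins: read the wrist's pose just before it. camera_info takes no time and is no camera call.
A pose or a line that the arm cannot do raises MotionError and nothing moves.
- job_done(): hands the job in, once; it reports no verdict.
Readings, each from a call of its own:
- get_time(): time.
- get_joint_pos(): joint angles.
- get_qvel(): joint speeds.
- get_effort(): joint torques, N m.
- get_tcp_pos(): TCP position.
- get_ee_rot(): TCP orientation.
- get_ft_force(): force on the tool from outside, world axes, zero at the start.
- get_ft_torque(): the same for the moment, N m.
- get_grip_width(): opening from 0.0 (shut) to 1.0 (fully open).
Only numpy, scipy, OpenCV 4.12 (cv2) and the standard library are available. Lean on these libraries where they do the work, as an engineer would, in place of code of your own. Each camera call takes 0.05 s, during which the arm holds its last target. There are 200 camera calls.

## Working session

There is one attempt and no reset: what is moved stays moved. The work goes in short steps, each a Python script; the robot and the scene stay as the last script left them, time stands still between calls to the robot, and variables do not carry over. Pictures are saved under pics/ and viewed, about 8 in all and at most 12, crops included, and the job is handed in when it is done.

```bash
mkdir -p pics; ls
python3 - <<'E'
from station import *
import cv2,numpy as np
ims=[]
for n in ["scene","side"]:
    im=read_camera(n); cv2.imwrite(f"pics/{n}0.png",im[:,:,::-1]); i=camera_info(n); print(n,i["intrinsics"],i["T"],[k for k in i])
    
print(camera_info("wrist"),get_ee_rot(),get_time())
im=read_camera("wrist"); cv2.imwrite("pics/wrist0.png",im[:,:,::-1])
E
```

```text
pics
scene [[503.77177255   0.         308.02565178]
 [  0.         503.77177255 195.41671611]
 [  0.           0.           1.        ]] [[ 0.54210044 -0.55553534  0.63048204  1.25103561]
 [ 0.84031107  0.36026029 -0.40508003 -0.43584005]
 [-0.00210137  0.7493951   0.66211976  0.82489753]
 [ 0.          0.          0.          1.        ]] ['intrinsics', 'T']
side [[437.87774694   0.         320.17463975]
 [  0.         437.87774694 202.65415018]
 [  0.           0.           1.        ]] [[-0.9410382   0.20233542 -0.27112264  0.30864286]
 [-0.33766197 -0.51255729  0.78947414  0.73127991]
 [ 0.0207727   0.83447313  0.55065697  0.60458038]
 [ 0.          0.          0.          1.        ]] ['intrinsics', 'T']
{'intrinsics': array([[299.70065546,   0.        , 320.56120125],
       [  0.        , 299.70065546, 197.00103744],
       [  0.        ,   0.        ,   1.        ]]), 'tool_from_camera': array([[ 9.99997905e-01,  1.77344704e-03,  1.02235484e-03,
         5.26779950e-05],
       [ 1.99588521e-03, -9.55646842e-01, -2.94508285e-01,
        -8.27513351e-02],
       [ 4.54715329e-04,  2.94509708e-01, -9.55648379e-01,
        -1.61781134e-01],
       [ 0.00000000e+00,  0.00000000e+00,  0.00000000e+00,
         1.00000000e+00]])} [-4.07028595e-04  8.11858233e-01 -5.83854187e-01 -5.75232516e-04] 0.1
```

View pics/scene0.png

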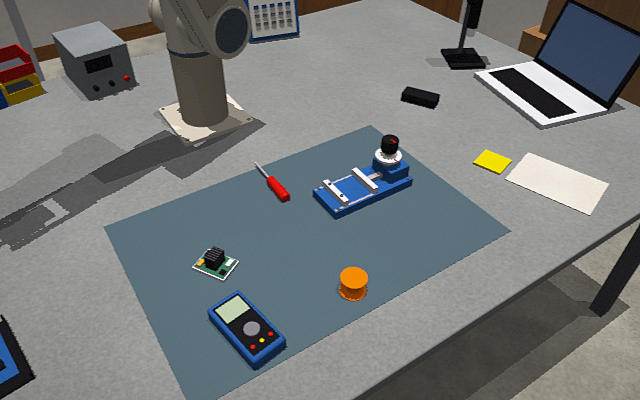

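View pics/side0.png

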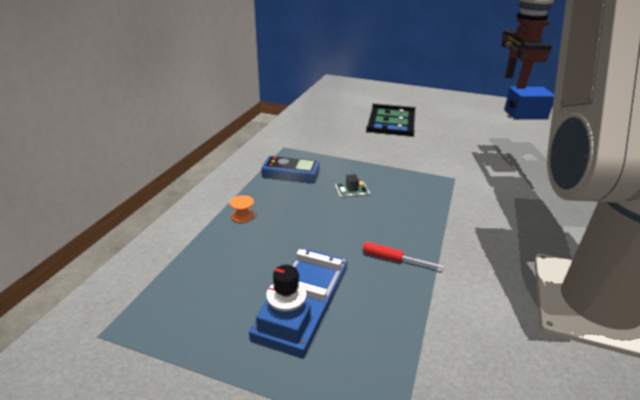

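The scene view shows the module at (215,262), vise at about (355,190), knob at (390,145), meter at (247,330), spool at (353,283) and driver at (273,183). Next I turn these into world positions with rays.

```bash
cat > h.py <<'E'
from station import *
import numpy as np, cv2
from scipy.spatial.transform import Rotation as R
def quat(a):  # tool down, tool x at world yaw a
    c,s=np.cos(a),np.sin(a)
    q=R.from_matrix(np.array([[c,s,0],[s,-c,0],[0,0,-1]])).as_quat()
    return q[[3,0,1,2]]
def tool_T():
    T=np.eye(4); q=np.array(get_ee_rot()); T[:3,:3]=R.from_quat(q[[1,2,3,0]]).as_matrix(); T[:3,3]=get_tcp_pos(); return T
def ray(uv,K,T,z):
    uv=np.atleast_2d(np.array(uv,float))
    d=np.c_[(uv[:,0]-K[0,2])/K[0,0],-(uv[:,1]-K[1,2])/K[1,1],-np.ones(len(uv))]@T[:3,:3].T
    return T[:3,3]+d*((z-T[2,3])/d[:,2])[:,None]
def cam(n):
    i=camera_info(n)
    return i["intrinsics"], (i["T"] if n!="wrist" else tool_T()@i["tool_from_camera"])
def shot(n,name):
    K,T=cam(n); im=read_camera(n); cv2.imwrite(f"pics/{name}.png",im[:,:,::-1]); np.savez(f"pics/{name}.npz",K=K,T=T); return im,K,T
E
python3 - <<'E'
from h import *
def p(l,n,uv,z): print(l,n,ray(uv,*cam(n),z).round(3)[:,:2].tolist())
p("module","scene",[(215,263)],.008);p("module","side",[(353,189)],.008)
p("knobtop","scene",[(390,140)],.132);p("knobtop","side",[(286,272)],.132)
p("vise corners z25","scene",[(314,192),(334,210),(412,180)],.025)
p("vise corner z25","side",[(347,257),(254,328),(300,341)],.025)
p("spool","scene",[(353,275)],.042);p("spool","side",[(242,203)],.042)
p("driver","scene",[(257,165),(288,197)],.015);p("meter","scene",[(247,328)],.034)
E
```

```text
module scene [[0.548, -0.22]]
module side [[0.545, -0.216]]
knobtop scene [[0.53, 0.259]]
knobtop side [[0.524, 0.26]]
vise corners z25 scene [[0.487, 0.072], [0.565, 0.076], [0.581, 0.301]]
vise corner z25 side [[0.476, 0.069], [0.569, 0.299], [0.487, 0.296]]
spool scene [[0.755, -0.011]]
spool side [[0.754, -0.007]]
driver scene [[0.307, 0.013], [0.458, 0.016]]
meter scene [[0.745, -0.244]]
```

Run:
```python
from h import *
move_pose([0.547,-0.218,0.16],quat(0)); a,_,_=shot("wrist","mod")
print(get_joint_pos(),get_time())
move_pose([0.525,0.16,0.30],quat(0)); b,_,_=shot("wrist","vise")
print(get_joint_pos(),get_time())
```

```text
[-4.01072665e-01  4.48746771e-01  1.75683485e+00 -1.61049955e-04
  9.35692618e-01 -3.99378118e-01] 2.0667
[ 2.72371712e-01  2.28003464e-01  1.72280426e+00 -2.48506679e-04
  1.19171457e+00  2.73845344e-01] 3.6083
```

View pics/mod.png

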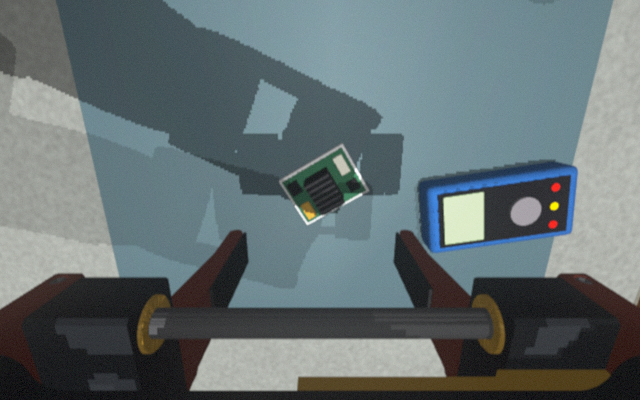

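View pics/vise.png

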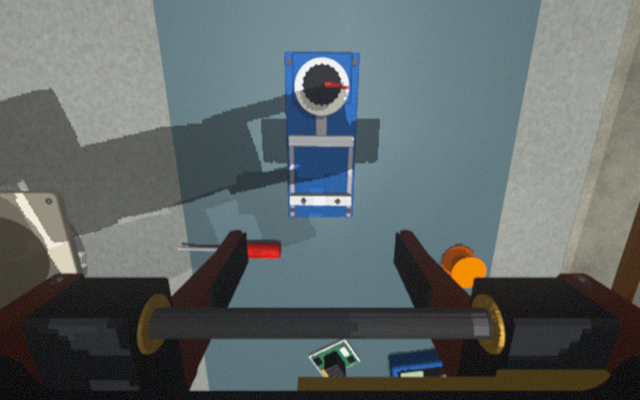

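Wrist views: module corners are at about (278,183), (344,144), (370,188), (308,226), rotated roughly 30°. The vise is nearly aligned with the image, with dial at (322,87), jaw at (321,141), stop at (321,201), and the red marks pointing right (+x). Now I measure with masks.

Run:
```python
from h import *
def load(n):
    d=np.load(f"pics/{n}.npz"); return cv2.imread(f"pics/{n}.png"),d["K"],d["T"]
im,K,T=load("mod"); hsv=cv2.cvtColor(im,cv2.COLOR_BGR2HSV)
H,S,V=cv2.split(hsv)
# module
m=(((V>150)&(S<45))|((H>40)&(H<85)&(S>80))).astype(np.uint8); roi=np.zeros_like(m); roi[138:232,272:376]=1; m&=roi
m=cv2.morphologyEx(m,cv2.MORPH_CLOSE,np.ones((5,5))); 
n,l,st,_=cv2.connectedComponentsWithStats(m); k=1+np.argmax(st[1:,4]); c=cv2.findContours((l==k).astype(np.uint8),0,2)[0][0]
w=ray(c[:,0,:],K,T,.008)[:,:2].astype(np.float32)
r=cv2.minAreaRect(w*1000); print("module rect mm",r, cv2.boxPoints(r).round(0).tolist())
b=((V<70)&(roi>0)).astype(np.uint8); b=cv2.morphologyEx(b,cv2.MORPH_OPEN,np.ones((3,3)))
n,l,st,ce=cv2.connectedComponentsWithStats(b); 
for i in range(1,n):
    if st[i,4]>100: print("dark",st[i],ce[i],ray(ce[i],K,T,.04).round(3))
im,K,T=load("vise"); H,S,V=cv2.split(cv2.cvtColor(im,cv2.COLOR_BGR2HSV))
# blue bed outline
b=((H>100)&(H<125)&(S>150)).astype(np.uint8); b[:40]=0; b[225:]=0
for row in (165,175,185,212): 
    x=np.where(b[row,270:370])[0]+270; print("bed edges",row,ray([(x[0]-.5,row),(x[-1]+.5,row)],K,T,.025).round(4)[:,:2].tolist())
for col in (305,321,340):
    print("col",col,V[130:222,col].tolist())
d=((S<50)&(V>150)).astype(np.uint8); d[:40]=0; d[118:]=0; d[:,:285]=0; d[:,358:]=0
c=max(cv2.findContours(d,0,2)[0],key=cv2.contourArea); e=cv2.minEnclosingCircle(cv2.convexHull(c)); el=cv2.fitEllipse(cv2.convexHull(c)); print("dial",e,el,ray(el[0],K,T,.086).round(4))
k=((V<60)).astype(np.uint8); k[:40]=0;k[125:]=0;k[:,:290]=0;k[:,:]*=1;k[:,352:]=0
c=max(cv2.findContours(k,0,2)[0],key=cv2.contourArea); print("knob",cv2.minEnclosingCircle(c)); print(ray(cv2.minEnclosingCircle(c)[0],K,T,.132).round(4))
big=cv2.resize(im[40:225,270:375],None,fx=5,fy=5,interpolation=cv2.INTER_CUBIC)[:,:]
cv2.imwrite("pics/crop.png",cv2.resize(big,None,fx=.64,fy=.64))
```

```text
module rect mm ((551.8443603515625, -221.90426635742188), (81.03868865966797, 60.44831085205078), 30.369691848754883) [[502.0, -216.0], [532.0, -268.0], [602.0, -227.0], [572.0, -175.0]]
dark [ 303  167   40   47 1159] [323.15962036 190.79810181] [[ 0.551 -0.218  0.04 ]]
dark [346 179  15  13 147] [352.70068027 185.30612245] [[ 0.579 -0.212  0.04 ]]
dark [286 181  18  17 198] [294.27272727 188.76767677] [[ 0.523 -0.216  0.04 ]]
bed edges 165 [[0.4775, 0.1558], [0.5749, 0.1555]]
bed edges 175 [[0.477, 0.1407], [0.5753, 0.1404]]
bed edges 185 [[0.487, 0.1253], [0.5742, 0.125]]
bed edges 212 [[0.4764, 0.0821], [0.5739, 0.0819]]
col 305 [114, 119, 112, 113, 103, 113, 146, 167, 168, 167, 161, 162, 167, 170, 166, 146, 128, 117, 114, 111, 117, 114, 113, 116, 114, 111, 112, 115, 116, 112, 117, 115, 116, 114, 112, 112, 116, 110, 115, 114, 115, 111, 115, 112, 109, 115, 112, 105, 89, 87, 97, 139, 167, 170, 169, 169, 166, 166, 173, 167, 170, 163, 135, 103, 89, 119, 193, 226, 195, 150, 121, 126, 167, 200, 214, 195, 167, 164, 167, 165, 163, 165, 163, 163, 162, 158, 148, 126, 123, 118, 120, 122]
co
[... 489 characters left out ...]
 111, 109, 112, 134, 161, 171, 168, 164, 164, 162, 166, 169, 158, 137, 112, 110, 111, 116, 112, 114, 115, 110, 110, 111, 113, 110, 116, 115, 111, 111, 117, 116, 112, 113, 112, 109, 113, 111, 111, 117, 148, 167, 163, 167, 164, 164, 165, 162, 164, 164, 165, 166, 168, 164, 169, 164, 166, 167, 158, 140, 97, 84, 113, 186, 227, 232, 225, 200, 187, 199, 220, 226, 208, 175, 161, 167, 163, 159, 165, 163, 159, 161, 162, 159, 146, 142, 141, 140, 143]
dial ((321.01092529296875, 85.9015884399414), 28.541820526123047) ((321.4479064941406, 85.79753112792969), (53.710243225097656, 57.08119201660156), 176.7025146484375) [[0.5276 0.2619 0.086 ]]
knob ((321.5, 90.0), 17.52864646911621)
[[0.5276 0.2553 0.132 ]]
```

View pics/crop.png

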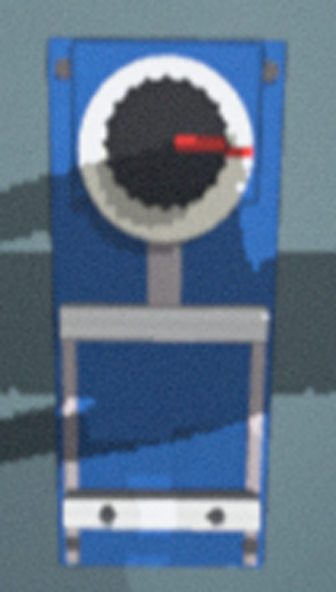

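Crop: the knob centre is at about full-image (321.9,84.7), the dial centre at (322,86.9), the jaw's clamping edge at row 146.2, and the top edge of the stop face at row 195.5. Both red lines point +x, tilted slightly downward.

Run:
```python
from h import *
d=np.load("pics/vise.npz");K,T=d["K"],d["T"]
print(ray([(321,146.2),(321,195.5)],K,T,.043).round(4).tolist(), ray([(321,192.3)],K,T,.025).round(4), ray([(321.9,84.7)],K,T,.132).round(4), ray([(322,86.9)],K,T,.086).round(4))
# jaw edge ends, bar end columns 289..354
print(ray([(289,137),(353.5,137.5)],K,T,.043).round(4).tolist())
print(ray([(321.5,217.3)],K,T,.025))
for a in (0.53+0,):
    yaw=np.deg2rad(30.4)
    for x,y,z,q in ((.551,-.220,.02,yaw),(.5265,.146,.045,-.0143),(.528,.261,.099,-1.5),(.528,.261,.099,2.0)): print(inverse_kinematics([x,y,z],quat(q)))
```

```text
[[0.527, 0.1856, 0.043], [0.5268, 0.1141, 0.043]] [[0.5268 0.1137 0.025 ]] [[0.528  0.2604 0.132 ]] [[0.5283 0.2607 0.086 ]]
[[0.483, 0.1983, 0.043], [0.5717, 0.1974, 0.043]]
[[0.52749333 0.07322004 0.025     ]]
[-3.99939162e-01  6.66176518e-01  1.79412289e+00 -4.44089210e-16
  6.81293246e-01 -9.30519254e-01]
[ 2.48724071e-01  5.78329884e-01  1.89777946e+00 -4.44089210e-16
  6.65483305e-01  2.63024071e-01]
[ 4.38886256e-01  5.36188736e-01  1.78659418e+00 -4.44089210e-16
  8.18809734e-01  1.93888626e+00]
[ 4.38886256e-01  5.36188736e-01  1.78659418e+00 -4.44089210e-16
  8.18809734e-01 -1.56111374e+00]
```

The jaw gives the vise origin at y=0.1456, and so does the knob (0.2606−0.115). The stop face is at own y≈-32 mm, leaving a gap of about 72 mm. Next I pick the module and hover over the bed.

Run:
```python
from h import *
a=np.deg2rad(30.4); x,y=.5515,-.2215
move_pose([x,y,.10],quat(a)); movel([x,y,.019],v=.1,until_force=6)
print(get_tcp_pos()); command_gripper(0); print("width",get_grip_width()*88,get_ft_force())
movel([x,y,.16],v=.2); print("width",get_grip_width()*88)
move_pose([.5265,.150,.16],quat(-.012)); im,K,T=shot("wrist","held"); print(get_tcp_pos(),get_time())
cv2.imwrite("pics/heldc.png",cv2.resize(im[100:360,200:440,::-1],None,fx=2.2,fy=2.2))
```

```text
[ 0.55193213 -0.22167478  0.01943261]
width 25.833012889043463 [-1.03142033  0.66785052 -0.12209971]
width 26.015213606050636
[0.52670844 0.14919845 0.15967284] 9.4333
```

View pics/heldc.png

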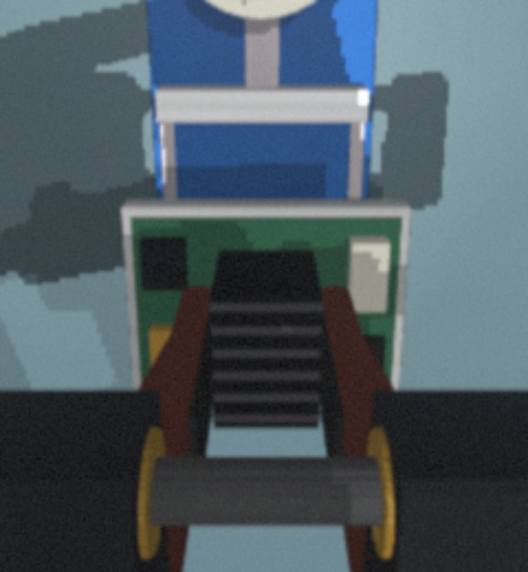

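The module is held straight: its far edge, at crop rows 200–218, is parallel to the jaw. I compute its offset in the grip.

Run:
```python
from h import *
d=np.load("pics/held.npz");K,T=d["K"],d["T"]
im=cv2.imread("pics/held.png"); print(im[186:204,310].tolist()); print(im[230,248:268].tolist(),im[230,376:392].tolist())
f=lambda c,r:(200+c/2.2,100+r/2.2)
print(ray([f(264,200)],K,T,.1407).round(4),ray([f(264,207),f(264,212)],K,T,.1487).round(4))
print(ray([f(121,208),f(410,210)],K,T,.1487).round(4))
```

```text
[[100, 64, 36], [104, 66, 41], [99, 61, 33], [103, 67, 43], [102, 82, 71], [109, 100, 97], [110, 107, 103], [126, 128, 125], [153, 153, 149], [168, 169, 168], [180, 179, 178], [173, 172, 170], [141, 141, 136], [91, 101, 80], [69, 90, 47], [67, 93, 47], [69, 93, 49], [63, 82, 47]]
[[140, 134, 108], [132, 127, 100], [135, 127, 106], [134, 130, 108], [134, 126, 103], [135, 128, 104], [139, 131, 108], [139, 130, 108], [137, 130, 109], [126, 125, 114], [136, 134, 132], [134, 136, 136], [132, 131, 131], [88, 97, 82], [58, 73, 46], [53, 66, 38], [46, 53, 34], [36, 36, 29], [32, 31, 25], [30, 28, 29]] [[89, 97, 87], [64, 76, 45], [58, 73, 44], [63, 76, 48], [85, 95, 78], [129, 130, 125], [136, 138, 136], [133, 131, 129], [137, 133, 119], [152, 143, 117], [156, 148, 120], [154, 147, 119], [154, 147, 119], [155, 148, 121], [158, 151, 124], [154, 148, 122]]
[[0.5279 0.1795 0.1407]] [[0.5279 0.1798 0.1487]
 [0.5279 0.1784 0.1487]]
[[0.4888 0.1801 0.1487]
 [0.5678 0.1784 0.1487]]
```

Run:
```python
from h import *
p=lambda *a:print(*[np.round(i,4) for i in a])
movel([.5265,.1500,.060],v=.15)
print(movel([.5265,.1500,.041],v=.03,until_force=3)); p(get_tcp_pos(),get_ft_force())
command_gripper(.6); wait(.3)
t=get_tcp_pos(); movel([t[0],t[1],.20],v=.25)
move_pose([.527,.16,.25],quat(0)); im,K,T=shot("wrist","placed"); p(get_tcp_pos(),get_time())
cv2.imwrite("pics/placedc.png",cv2.resize(im[20:270,230:410,::-1],None,fx=2.4,fy=2.4))
```

```text
True
[0.5265 0.15   0.0437] [-0.1346  0.1485  2.2103]
[0.5262 0.1598 0.2484] 12.85
```

View pics/placedc.png

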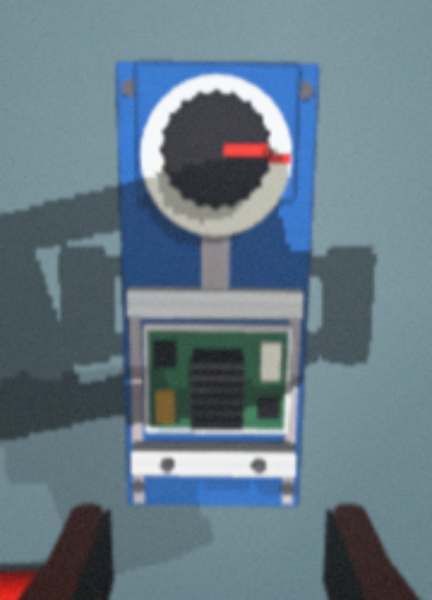

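The placed view shows the module flat and parallel between jaw and stop, with small gaps on both sides. The knob and dial marks still coincide. Next I grip the knob with joint 6 near its lower end and turn it while watching the torque.

Run:
```python
from h import *
x,y=.5283,.2606
q=np.array(inverse_kinematics([x,y,.20],quat(1.5))); q[5]-=(2.6-1.5)
command_gripper(1.0); movej(q); t=get_tcp_pos(); print(np.round(get_tcp_pos(),4),get_joint_pos()[5])
movel([x,y,.099],v=.12,until_force=8); print(np.round(get_tcp_pos(),4))
b=get_ft_torque()[2]; e=get_effort()[5]
command_gripper(0); print("w",get_grip_width()*88,np.round(get_ft_force(),1),np.round(get_tcp_pos(),4))
q=np.array(get_joint_pos()); q0=q[5]; n=0; tot=0
while tot<1.9:
    tot+=.1 if tot<.95 else .05
    q[5]=q0+tot; movej(q); m=get_ft_torque()[2]-b
    print(round(tot,2),round(get_joint_pos()[5]-q0,3),"tz %.3f eff %.3f"%(m,get_effort()[5]-e),np.round(get_ft_force(),1),round(get_time(),1))
    n=n+1 if abs(m)>.31 else 0
    if n>=3: break
```

```text
[0.5283 0.2605 0.2   ] -2.1613843027636315
[0.5288 0.2608 0.0996]
w 39.69358763698681 [-5.6  3.2  4.5] [0.527  0.2612 0.099 ]
0.1 0.097 tz 0.089 eff 0.469 [-0.6 -0.   1.1] 17.7
0.2 0.196 tz 0.186 eff 0.449 [-0.1 -0.1  1.9] 18.0
0.3 0.295 tz 0.127 eff 0.442 [ 0.8 -1.5  1.5] 18.2
0.4 0.394 tz 0.155 eff 0.440 [ 0.5 -2.2  1.4] 18.5
0.5 0.494 tz 0.153 eff 0.441 [ 2.7 -3.2  1.8] 18.7
0.6 0.595 tz 0.141 eff 0.355 [ 2.6 -5.   0.5] 19.0
0.7 0.695 tz 0.112 eff 0.354 [ 3.2 -4.9  1.5] 19.2
0.8 0.795 tz 0.177 eff 0.354 [ 2.9 -7.2  2.6] 19.5
0.9 0.895 tz 0.124 eff 0.355 [ 2.4 -6.9  2.2] 19.7
1.0 0.995 tz 0.146 eff 0.355 [ 2.3 -7.3  2.6] 20.0
1.05 1.045 tz 0.205 eff 0.264 [ 3.  -5.6  2.7] 20.2
1.1 1.095 tz 0.161 eff 0.264 [ 3.  -7.6  2. ] 20.5
1.15 1.145 tz 0.091 eff 0.264 [ 3.  -7.3  2.6] 20.7
1.2 1.195 tz 0.230 eff 0.264 [ 3.2 -7.7  2.2] 21.0
1.25 1.245 tz 0.169 eff 0.264 [ 3.4 -8.4  2.6] 21.2
1.3 1.295 tz 0.220 eff 0.264 [ 2.4 -8.4  2.8] 21.5
1.35 1.345 tz 0.177 eff 0.264 [ 2.9 -9.6  3. ] 21.7
1.4 1.395 tz 0.220 eff 0.264 [ 2.7 -9.3  3.5] 22.0
1.45 1.445 tz 0.186 eff 0.271 [ 2.5 -9.3  3.1] 22.2
1.5 1.494 tz 0.323 eff 0.397 [ 3.  -8.8  4.5] 22.5
1.55 1.544 tz 0.413 eff 0.484 [ 2.3 -9.8  4.1] 22.7
1.6 1.594 tz 0.379 eff 0.484 [ 2.3 -9.6  3. ] 23.0
```

The torque rose at 1.50 rad and has held at about 0.38 N m since 1.54, so the ratchet is slipping. I turn about 0.4 rad further, release, and check the marks.

Run:
```python
from h import *
q=np.array(get_joint_pos())
for i in range(4):
    q[5]+=.1; movej(q); print(round(q[5],3),np.round([get_ft_torque()[2],get_effort()[5]],3))
wait(.15); command_gripper(1.0); print(get_grip_width(),np.round(get_ft_force(),1))
t=get_tcp_pos(); movel([t[0],t[1],.20],v=.2)
move_pose([.527,.16,.25],quat(0)); im,K,T=shot("wrist","end"); print(get_time())
cv2.imwrite("pics/endc.png",cv2.resize(im[20:270,230:410,::-1],None,fx=2.4,fy=2.4))
hsv=cv2.cvtColor(im,cv2.COLOR_RGB2HSV); r=((hsv[...,0]<8)|(hsv[...,0]>172))&(hsv[...,1]>150)&(hsv[...,2]>90); r[:20]=0; r[130:]=0; r[:,:270]=0;r[:,370:]=0
n,l,st,ce=cv2.connectedComponentsWithStats(r.astype(np.uint8))
for i in range(1,n):
    if st[i,4]>5: print(st[i],ce[i])
```

```text
-0.468 [0.326 0.645]
-0.368 [0.342 0.576]
-0.268 [0.325 0.576]
-0.168 [0.332 0.576]
0.9980485371092309 [ 0.4  0.6 -0.8]
26.225
[313  85   8  19  85] [316.63529412  94.02352941]
[324 108   3   8  14] [324.78571429 111.64285714]
```

View pics/endc.png

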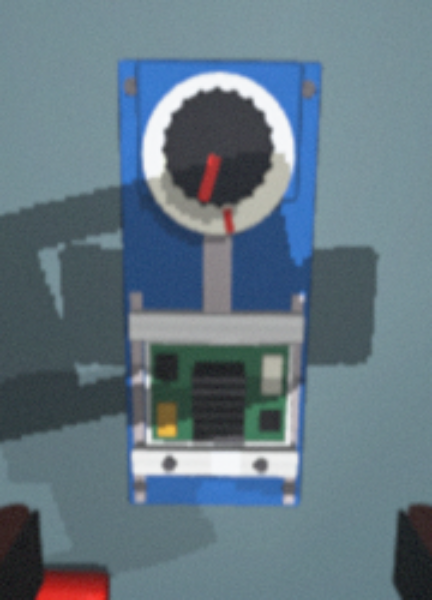

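The end view shows the jaw pressing the module onto the stop. The knob line, crop (213,155)→(205,200), is clockwise ahead of the dial line, (228,210)→(231,232). I quantify the slip.

Run:
```python
from h import *
d=np.load("pics/end.npz");K,T=d["K"],d["T"]
im=cv2.cvtColor(cv2.imread("pics/end.png"),cv2.COLOR_BGR2HSV); H,S,V=cv2.split(im)
r=((H<8)|(H>172))&(S>120)&(V>70)
ang=[]
for (r0,r1,c0,c1),z in (((80,105,305,330),.132),((106,120,318,332),.086)):
    ys,xs=np.nonzero(r[r0:r1,c0:c1]); w=ray(np.c_[xs+c0,ys+r0],K,T,z)[:,:2]
    l=cv2.fitLine((w*1000).astype(np.float32),cv2.DIST_L2,0,.01,.01).ravel(); v=l[:2]*(-np.sign(l[1]))
    c=w.mean(0)-np.array([.5283,.2606]); print("line",np.degrees(np.arctan2(v[1],v[0])),"from axis",np.degrees(np.arctan2(c[1],c[0])),np.hypot(*c))
```

```text
line -105.921524 from axis -111.52593456636365 0.010998493319765585
line -82.51781 from axis -82.05805970289241 0.02717172047519174
```

The slip is 23–29° by image, against about 27° from the joint angle less dial turn and wind-up. That's inside the target, and the arm is clear, so I hand it in.

```bash
python3 -c "
from h import *
print(np.round(get_ft_force(),2),get_time()); job_done()"
```

```text
[-0.37 -0.1  -0.65] 26.225
the job is handed in; nothing more can be done
```

The module is clamped flat on the vise bed against the stop, and I handed the job in at 26.2 s. `job_done` gives no verdict, so this rests on my own checks.

- **Placing:** I picked the module up by its heat sink and laid it in the roughly 72 mm gap between jaw and stop. The picture after letting go showed it flat and parallel to the jaw, with both red marks still lined up.
- **Clamping:** I turned the knob clockwise about 2.0 rad in one grip. The torque was about 0.15 N m while it ran free, then steady at about 0.38 N m from 1.54 rad on, which means the ratchet was slipping.
- **Slip:** The knob mark stands 23° ahead of the dial mark by the line directions. It reads 29° measured about the knob axis, and about 27° from the joint angle. These differ by a few degrees, but all lie within the 20–40° wanted.
- **At the end:** The last picture shows the module held between jaw and stop. The gripper was open, raised clear of the vise, and reading almost no force.
- **Not checked:** I could not measure the jaw force directly. I also did not re-measure the meter, spool and screwdriver, but the arm kept well clear of them.

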